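Unbolt the battery charging box

ROBOT

A 6-joint arm with a two-finger parallel gripper is mounted at the origin on the work surface. World frame = base frame: x ahead of the robot, y to its left, z up, the work surface at z = 0. Lengths are in m, angles in rad, forces in N, time in s.
With the tool pointing down it reaches from about 0.35 to 0.775 m from the base axis. Payload 5.5 kg.
Tool frame: the origin (TCP) lies midway between the tips of the shut fingers; the grasp point (between the pads) lies env.grip_point_offset behind it (env.grip_point_offset is the distance from the TCP to the grasp point, in m); z points along the fingers, y is the line along which they close (so a half turn about z gives the same grasp; the last joint's range is limited). The gripper opens to 85 mm and grips with 20 to 120 N. Pads are 22 mm wide; open, the fingers measure 114 mm over their backs; the gripper's body (76 mm by 85 mm) begins 54 mm behind the grasp point. The pads swing forward as they close: fully open they stand 13 mm farther back than shut.
Start: joints at [-1.244, 0.313, 0.046, 1.304, 0, 1.431], TCP at [0.259, -0.514, 0.231] pointing down, gripper open.
Joint ranges: [-2.76, 2.76], [-0.86, 1.69], [-1.03, 1.26], [-2.2, 2.34], [-1.47, 1.5], [-3.14, 3.14]. Speed limits (rad/s): [2.57, 2.57, 3.14, 3.14, 3.14, 3.14].

INTERFACE

Orientations are given as a unit quaternion [x, y, z, w].
In Python, from rig import env gives the robot as it stands. Calls block until the motion is done:
- env.goto(position, orientation): joint-space move of the TCP to a pose.
- env.line_to(position, max_speed=0.15, ori=None, guard=None): straight line of the TCP; ori=None keeps the orientation; max_speed is the mean speed in m/s. With guard (N) it stops when the force on the tool has changed by that much, and returns True; else False.
- env.set_joints(angles): joint-space move.
- env.grip(opening, force=None): finger opening in m; force is the grip in N (None keeps the last); returns when the fingers have stopped.
- env.pause(seconds).
- env.ik(position, orientation): joint angles nearest the present ones, or None.
- env.read_camera(name): name is "side" or "top"; returns a dict with "color" (420x560x3 uint8, red, green, blue), "depth" (420x560 float32, m along the optical axis (not along the pixel's ray), 0 where there is no reading), "K" (3x3 intrinsics, pixels), "extrinsics" (4x4, takes a point from camera to world coordinates). Camera axes: x right, y up, looking along -z (the intrinsics and any distortion apply to the point x, -y, -z); pixel columns grow to the right and rows downward; lengths in m; the calibration is good to about 2 mm. A picture is of the moment at which its call begins.
A pose or a line that the arm cannot do raises env.MotionError and nothing moves.
- env.job_done(): hands the job in; it is judged then, once.
Readings, each from a call of its own:
- env.read_time_s(): time.
- env.read_q(): joint angles.
- env.read_qd(): joint speeds.
- env.read_effort(): joint torques, N m.
- env.read_tool_pos(): TCP position.
- env.read_eef_rot(): TCP orientation.
- env.read_ft_force(): force on the tool from outside, world axes, zero at the start.
- env.read_torque(): the same for the moment, N m.
- env.read_gripper_width(): finger opening in m.
- env.read_gripper_force(): force on a finger pad.
Only numpy, scipy, OpenCV 4.12 (cv2) and the standard library are available. Lean on these libraries where they do the work, as an engineer would, in place of code of your own. Each camera call takes 0.05 s, during which the arm holds its last target. There are 200 camera calls.

TASK

Unlock the grey steel battery box: press the yellow spring catch on its lid down with one fingertip and keep it down while the other fingertip pushes the red bolt knob all the way back, away from the keeper on the box's edge, then let go so that the catch springs up and locks the bolt open. Do not force the bolt against the raised catch or let the catch up part-way, grasp nothing, and leave everything else on the lid and the bench where it is.

Things in the scene. Friction and masses are not known exactly. Their poses are not given: they have to be found in the camera images.
- box: Grey steel battery box, dark fixed lid, 240 (x) x 260 (y) x 90 mm high, screwed to the bench. Origin: centre of its underside, z up. The bolt lies along y on the lid at x = -28 mm, the catch beside it at x = +28 mm. The bolt is drawn along -y. Two steel guides, 20 mm high, 34 mm wide (x), 14 mm long, straddle the bolt bar at y = +92 and -80 mm.
- keeper (a point): Centre of the top of the steel keeper at the box's +y edge, (-28, 142, 112) mm in the box frame, which the bolt's end enters. The bolt bar is 14 mm wide, its top 14 mm above the lid; nothing between bar and catch plate stands higher.
- knob_top (a point): Centre of the top of the red bolt knob, an upright tab 24 mm wide (box x), 8 mm thick (box y), standing from the bar up to 40 mm above the lid; it moves with the bolt. Bolted it is at (-28, 30, 130) mm in the box frame, fully drawn at (-28, -10, 130). Push on its +y face. Axes as the box's.
- catch_top (a point): Centre of the top of the yellow catch, a flat plate 24 mm wide (box x), 94 mm long (box y), 4 mm thick, with thin black ribs. Raised, this point is 26 mm above the lid, at (28, 30, 116) mm in the box frame. The plate goes straight down 7 mm, may be pressed anywhere along its length, and does not move along y. Axes as the box's.
- bolt (a joint): Travel of the bolt, m: 0 bolted, 0.040 fully drawn (stop). About 2 N of friction; it stays where it is left. With the catch raised it has only 1.5 mm of play.
- catch (a joint): Depth of the catch, m: 0 raised, 0.007 fully down (stop). Its spring takes 4 N to start and 7 N fully down, and lifts it again when let go. The bolt is free when it is more than 0.0043 deep; it is toothed and the catch can rise fully only with the bolt within 3 mm of either end.
- pack: Bystander on the lid's +x side: blue battery brick 34 x 100 x 25 mm with a yellow plug; origin under its centre.
- wheel: Bystander on the lid's -x side: spare black tyre with white hub, 60 mm across, 24 mm high, lying flat; origin under its centre.
- car: Bystander on the bench: orange model car 200 mm long (its y), 150 mm wide, 65 mm high; origin under its centre.
- tumbler: Bystander on the bench: empty glass, 72 mm across, 100 mm high; origin under its centre.
- tin: Bystander on the bench: steel dish 72 mm across, 50 mm high; origin under its centre.
- meter: Bystander on the bench: yellow multimeter 75 x 150 x 41 mm lying flat; origin under its centre.
- screwdriver: Bystander on the bench: red-handled screwdriver lying along its x; origin under its middle.

How it is judged:
By the outcome, as a careful person would: the job done as asked, in the order asked, and still so for the second after the job is handed in, with the robot touching nothing.
It also fails if it takes over 35 s, if anything falls off the work surface, if the arm or the gripper's body presses on something with over 40 N, if the wrist force passes 120 N, or if a joint passes its speed limit or range.

## Working session

There is one attempt and no reset: what is moved stays moved. The work goes in short steps, each a Python script; the robot and the scene stay as the last script left them, time stands still between calls to the robot, and variables do not carry over. Pictures are saved under pics/ and viewed, at most 10 in all, crops included, and the job is handed in when it is done.

```bash
ls; mkdir -p pics; python3 - <<'E'
from rig import env
import cv2,numpy as np
for n in("top","side"):
    c=env.read_camera(n); np.savez(n+"0.npz",**c)
    cv2.imwrite(f"pics/{n}0.png",c["color"][:,:,::-1])
    print(n,c["K"].tolist(),np.round(c["extrinsics"],3).tolist(), [k for k in c], (c["depth"]>0).mean())
print(env.grip_point_offset,env.read_gripper_width(),env.read_time_s(),env.read_eef_rot())
E
```

```text
pics
top [[395.9520775809162, 0.0, 270.69292139841616], [0.0, 395.9520775809162, 212.7471051256017], [0.0, 0.0, 1.0]] [[0.003, 0.974, -0.225, 0.299], [-1.0, 0.003, 0.001, 0.016], [0.002, 0.225, 0.974, 1.094], [0.0, 0.0, 0.0, 1.0]] ['color', 'depth', 'K', 'extrinsics'] 0.9961607142857143
side [[460.57835026386846, 0.0, 278.81224797787536], [0.0, 460.57835026386846, 201.58299479585412], [0.0, 0.0, 1.0]] [[-0.756, 0.382, -0.532, -0.197], [-0.655, -0.442, 0.613, 0.807], [-0.001, 0.812, 0.584, 0.883], [0.0, 0.0, 0.0, 1.0]] ['color', 'depth', 'K', 'extrinsics'] 0.9407057823129251
0.0187 0.0857218517761902 0.1 [ 9.72885388e-01  2.31286349e-01 -7.59698120e-05 -8.00359752e-04]
```

View pics/top0.png

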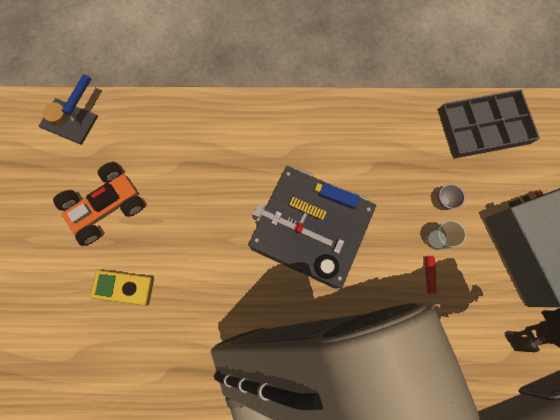

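View pics/side0.png

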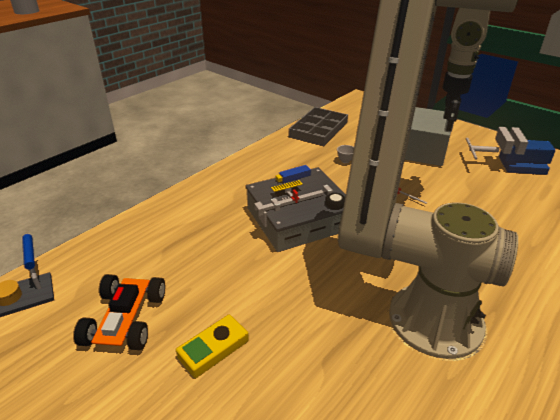

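The top view shows the box centred near (312,227), the keeper at (260,212), the red knob at (299,228) and the yellow catch at (308,208). In the side view the knob is near (296,196) and the catch near (287,186). Next I measure the box from the lid's depth points and the colour centroids.

```bash
cat > h.py <<'E'
import numpy as np,cv2
def rays(c,uv):
    uv=np.asarray(uv,float).reshape(-1,2);K=c["K"];E=c["extrinsics"]
    d=np.c_[(uv[:,0]-K[0,2])/K[0,0],-(uv[:,1]-K[1,2])/K[1,1],-np.ones(len(uv))]
    return E[:3,3],d@E[:3,:3].T
def on_plane(c,uv,z):
    o,d=rays(c,uv); return o+d*((z-o[2])/d[:,2])[:,None]
def cloud(c):
    v,u=np.mgrid[:420,:560]; o,d=rays(c,np.c_[u.ravel(),v.ravel()])
    return (o+d*c["depth"].reshape(-1,1)).reshape(420,560,3)
def masks(c,P):
    h=cv2.cvtColor(c["color"],cv2.COLOR_RGB2HSV); H,S,V=[h[...,i].astype(int) for i in range(3)]
    r=(P[...,2]>.085)&(P[...,2]<.16)&(np.hypot(P[...,0]-.55+.3*0,P[...,1])<.3)
    return r&((H<8)|(H>172))&(S>150)&(V>70), r&(H>18)&(H<35)&(S>120)&(V>90), r
def big(m):
    n,l,s,c=cv2.connectedComponentsWithStats(cv2.morphologyEx(m.astype(np.uint8),cv2.MORPH_CLOSE,np.ones((3,3))))
    return [(int(s[i,4]),*np.round(c[i],1)) for i in np.argsort(-s[1:,4])[:3]+1],l,np.argmax(s[1:,4])+1
E
python3 - <<'E'
from h import *
for n in("top","side"):
    c=dict(np.load(n+"0.npz")); P=cloud(c); R,Y,r=masks(c,P)
    lid=(P[...,2]>.08)&(P[...,2]<.12)&(np.hypot(P[...,0]-.28,P[...,1]+.08)<.32)
    print(n,"lid z",np.median(P[...,2][lid]),lid.sum())
    if n=="top":
        b,l,i=big(lid); pts=on_plane(c,np.argwhere(l==i)[:,::-1],.09)[:,:2]
        rc=cv2.minAreaRect(pts.astype(np.float32)*1000); print(rc)
    for nm,m,z in(("red",R,.130),("yel",Y,.116)):
        b,l,i=big(m); print(nm,b)
        for a in b[:2]: print(on_plane(c,[a[1:]],z).round(4))
        p=P[l==i]; print("depth med",np.median(p,0).round(4),"zmax",p[:,2].max().round(4))
        if nm=="yel": print(cv2.minAreaRect((on_plane(c,np.argwhere(l==i)[:,::-1],z)[:,:2]*1000).astype(np.float32)))
    if n=="top": cv2.imwrite("pics/crop1.png",cv2.resize(c["color"][155:295,240:390,::-1],None,fx=4,fy=4,interpolation=2))
E
```

```text
top lid z 0.09182055597762706 8397
((507.309814453125, -82.89874267578125), (283.4022521972656, 242.42872619628906), 65.33212280273438)
red [(62, np.float64(298.6), np.float64(227.6))]
[[ 0.4851 -0.0544  0.13  ]]
depth med [ 0.4871 -0.0554  0.1113] zmax 0.1337
yel [(362, np.float64(307.4), np.float64(207.9)), (48, np.float64(318.1), np.float64(187.1))]
[[ 0.5388 -0.0785  0.116 ]]
[[ 0.5941 -0.107   0.116 ]]
depth med [ 0.5385 -0.0779  0.1172] zmax 0.1225
((538.9891967773438, -78.14986419677734), (94.47909545898438, 25.389665603637695), 65.3422622680664)
side lid z 0.09196138755071892 4283
red [(70, np.float64(294.9), np.float64(195.6))]
[[ 0.4737 -0.0362  0.13  ]]
depth med [ 0.4848 -0.0503  0.1138] zmax 0.1314
yel [(176, np.float64(286.4), np.float64(185.4)), (41, np.float64(278.4), np.float64(177.5))]
[[ 0.5393 -0.0765  0.116 ]]
[[ 0.5861 -0.0939  0.116 ]]
depth med [ 0.5405 -0.0759  0.1161] zmax 0.8833
((539.239013671875, -76.96361541748047), (96.11912536621094, 29.319055557250977), 65.1189956665039)
```

View pics/crop1.png

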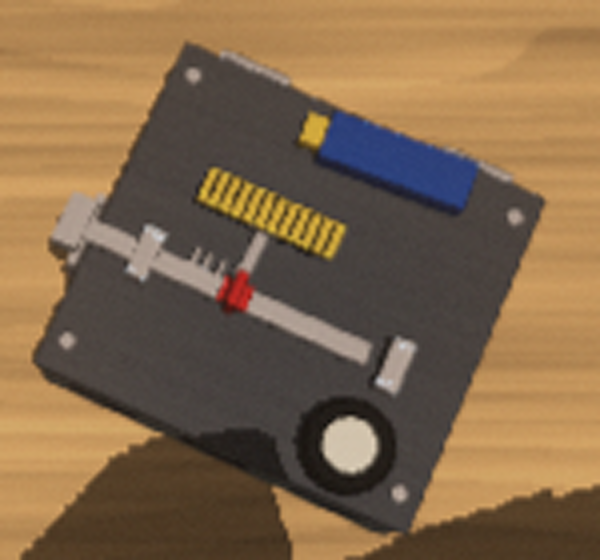

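The lid yaw is −24.7°. The catch, the knob depth and the lid rectangle agree on a box origin of about (0.502, −0.0935), within 2 mm. I'll move above the start point with the fingertips 56 mm apart, lower to just above the catch and look.

```bash
cat >> h.py <<'E'
from scipy.spatial.transform import Rotation as Ro
YAW=np.deg2rad(-24.67); O=np.array([.502,-.0935])
def W(x,y,z):
    c,s=np.cos(YAW),np.sin(YAW); return [O[0]+c*x-s*y,O[1]+s*x+c*y,z]
def quat(half): # tool y along box +-x, pointing down
    ty=np.array([np.cos(YAW),np.sin(YAW),0])*half; z=np.array([0,0,-1.])
    return Ro.from_matrix(np.c_[np.cross(ty,z),ty,z]).as_quat()
E
python3 - <<'E'
from rig import env
from h import *
q0=env.read_q(); qs=[(env.ik(W(0,.052,.26),quat(s)),s) for s in(1,-1)]
s=min((a for a in qs if a[0] is not None),key=lambda a:abs(a[0][5]))[1]
print(s,[np.round(a[0],2) for a in qs if a[0] is not None])
env.goto(W(0,.052,.26),quat(s)); env.grip(.042)
env.line_to(W(0,.052,.150),max_speed=.1)
print(env.read_time_s(),env.read_tool_pos(),env.read_gripper_width(),env.read_ft_force(),W(0,.052,.15))
for n in("top","side"):
    c=env.read_camera(n); np.savez(n+"1.npz",**c)
    a=c["color"][155:295,240:390] if n=="top" else c["color"][120:260,220:370]
    cv2.imwrite(f"pics/{n}1.png",cv2.resize(a[...,::-1],None,fx=4,fy=4,interpolation=2))
E
```

```text
-1 [array([-0.24,  0.21, -0.02,  1.34,  0.  ,  1.76]), array([-0.24,  0.21, -0.02,  1.34,  0.  , -1.38])]
4.2417 [ 0.52421679 -0.04636063  0.15067092] 0.04227865631451319 [-0.4852316   0.17747434  0.32442638] [np.float64(0.5237043487842025), np.float64(-0.046246203921233076), 0.15]
```

View pics/side1.png

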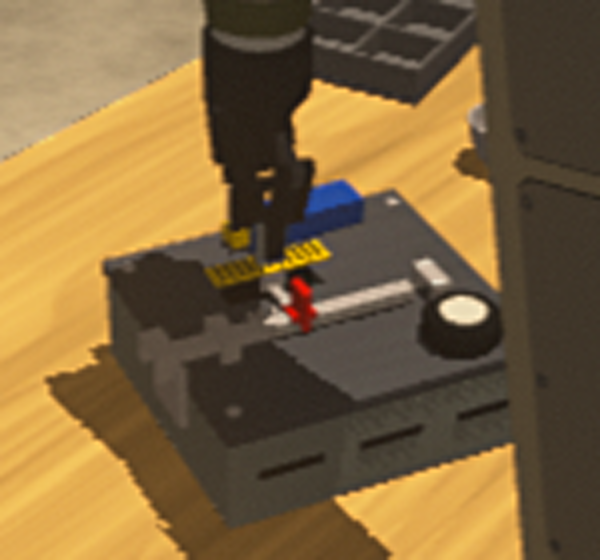

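View pics/top1.png

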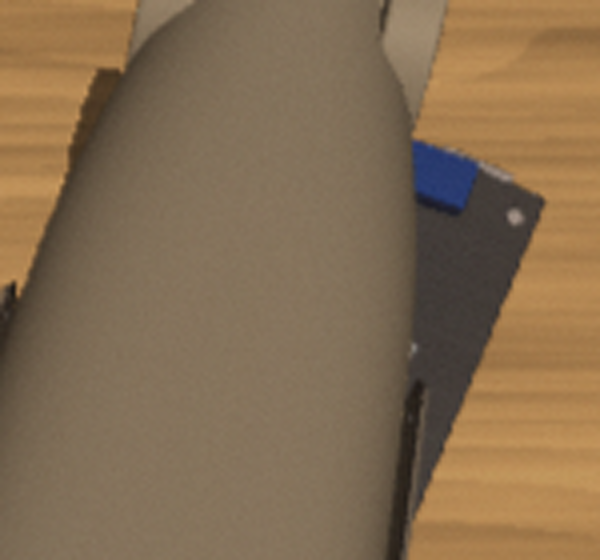

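The side crop shows the near fingertip at about crop (275,285), just on the keeper side of the knob, with the far one over the yellow plate. The top view is hidden by the arm. Next is a slow guarded descent: the contact height will tell the catch (TCP about 0.11) from the knob (about 14 mm higher).

```bash
python3 - <<'E'
from rig import env
from h import *
c=dict(np.load("side1.npz")); E=c["extrinsics"];K=c["K"]
for x in(-.028,.028):
    p=E[:3,:3].T@(np.array(W(x,.052,.155))-E[:3,3]); print("proj crop",4*(K[0,0]*p[0]/-p[2]+K[0,2]-220),4*(K[1,1]*-p[1]/-p[2]+K[1,2]-120))
f0=env.read_ft_force()
g=env.line_to(W(0,.052,.098),max_speed=.02,guard=3)
print(g,env.read_tool_pos(),env.read_ft_force()-f0,env.read_torque(),env.read_time_s())
E
```

```text
proj crop 272.15259948861353 261.67645445838866
proj crop 239.4561024089112 223.13930021623344
True [ 0.52372231 -0.04618562  0.11272027] [ 0.79525346 -0.20804374  4.46559428] [-0.03511966 -0.07958988  0.00372549] 6.0417
```

Contact came at TCP z = 0.1127 with 4.5 N, and the moment's sign puts it on the catch side. Now I press to the stop.

```bash
python3 - <<'E'
from rig import env
from h import *
for z in (.110,.108,.1065,.1055,.1045,.1035):
    g=env.line_to(W(0,.052,z),max_speed=.01,guard=6); f=env.read_ft_force()
    print(z,g,env.read_tool_pos()[2],f.round(2),env.read_time_s())
    if f[2]>11: break
E
```

```text
0.11 False 0.11017797897667847 [-1.42  0.76  5.23] 6.4333
0.108 False 0.10825465628097147 [-1.79  0.72  7.03] 6.7833
0.1065 False 0.10714646787246015 [-1.91  1.11  8.25] 7.0833
0.1055 False 0.10697506086751746 [-3.81  2.05 13.41] 7.3333
```

The catch is fully down, 7 mm below contact and now stiff. Keeping about 10 N on it, I push the knob back to its stop.

```bash
python3 - <<'E'
from rig import env
from h import *
u=np.array([-np.sin(YAW),np.cos(YAW)]); c=lambda:((env.read_tool_pos()[:2]-O)@u, env.read_tool_pos()[2])
def rep(y,g): 
    f=env.read_ft_force(); print(round(y,4),g,np.round(c(),4),f.round(2),"fy",round(f[:2]@u,2),round(env.read_time_s(),2)); return f[:2]@u
z=.1058
for y in (.047,.040,.030,.020,.012):
    g=env.line_to(W(0,y,z),max_speed=.03,guard=15); F=rep(y,g)
    if g: break
else:
    for y in np.arange(.009,-.006,-.0015):
        g=env.line_to(W(0,y,z),max_speed=.015,guard=10); F1=rep(y,g)
        if g or F1>F+6: break
cc=env.read_camera("side"); np.savez("side2.npz",**cc)
cv2.imwrite("pics/side2.png",cv2.resize(cc["color"][120:260,220:370,::-1],None,fx=4,fy=4,interpolation=2))
E
```

```text
0.047 False [0.0487 0.1071] [ 0.44  5.31 10.64] fy 5.01 7.65
0.04 False [0.0423 0.1072] [1.9  7.66 9.31] fy 7.75 8.03
0.03 False [0.0323 0.1072] [2.69 6.94 9.25] fy 7.43 8.52
0.02 False [0.0221 0.1071] [2.38 6.62 9.57] fy 7.01 9.0
0.012 False [0.0139 0.1071] [2.07 5.39 9.31] fy 5.76 9.42
0.009 False [0.0112 0.107 ] [2.74 7.38 9.69] fy 7.85 9.77
0.0075 False [0.0097 0.107 ] [2.81 6.44 8.63] fy 7.02 10.02
0.006 False [0.0082 0.107 ] [2.28 5.8  8.66] fy 6.23 10.27
0.0045 False [0.0067 0.107 ] [2.55 7.34 9.22] fy 7.74 10.52
0.003 False [0.0052 0.107 ] [2.23 5.84 8.76] fy 6.24 10.77
0.0015 False [0.005  0.1071] [ 3.91 11.19  8.67] fy 11.8 11.02
```

View pics/side2.png

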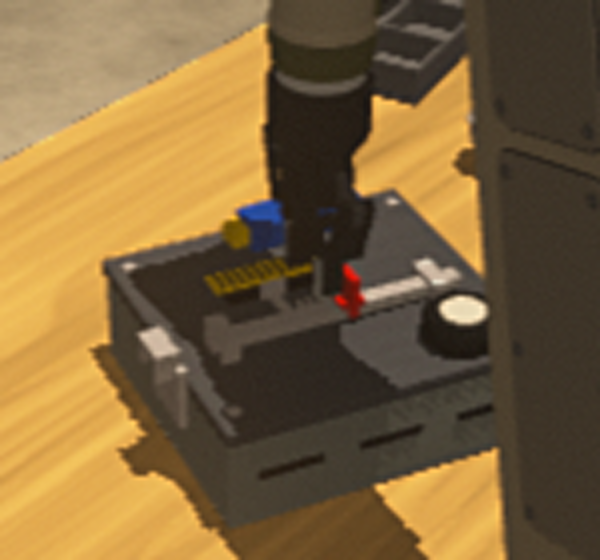

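The bolt stopped at finger y = 5.0 mm, as predicted, and the push force rose there. The picture shows the red knob at crop (350,290) by the far end and the bolt end clear of the keeper. I'll ease off the knob with the catch still down, lift straight up, clear away and look.

```bash
python3 - <<'E'
from rig import env
from h import *
env.line_to(W(0,.010,.1058),max_speed=.02); print(env.read_tool_pos(),env.read_ft_force().round(2))
env.line_to(W(0,.010,.160),max_speed=.06); print(env.read_tool_pos(),env.read_ft_force().round(2))
env.line_to(W(0,.010,.26),max_speed=.15)
env.set_joints([-1.244,0.313,0.046,1.304,0,env.read_q()[5]])
print(env.read_time_s(),env.read_tool_pos())
c=env.read_camera("top"); P=cloud(c); R,Y,r=masks(c,P)
u=np.array([[np.cos(YAW),np.sin(YAW)],[-np.sin(YAW),np.cos(YAW)]])
c0=dict(np.load("top0.npz"));P0=cloud(c0);R0,Y0,_=masks(c0,P0)
for nm,m,z,Q in(("red0",R0,.13,P0),("red",R,.130,P),("yel0",Y0,.116,P0),("yel",Y,.116,P)):
    b,l,i=big(m); p=on_plane(c,[b[0][1:]],z)[0]; print(nm,b,(u@(p[:2]-O)).round(4),"z",np.median(Q[l==i][:,2]))
cv2.imwrite("pics/top3.png",cv2.resize(c["color"][155:295,240:390,::-1],None,fx=4,fy=4,interpolation=2))
cv2.imwrite("pics/top3f.png",c["color"][...,::-1])
E
```

```text
[ 0.50668878 -0.08679204  0.10709186] [-3.57 -6.23 10.93]
[ 0.50586779 -0.08430008  0.15959458] [ 0.07 -0.18  0.15]
15.3083 [ 0.2593148  -0.51278335  0.23147136]
red0 [(62, np.float64(298.6), np.float64(227.6))] [-0.0317  0.0285] z 0.11132645469851354
red [(63, np.float64(313.2), np.float64(234.1))] [-0.0315 -0.0109] z 0.11709859396233091
yel0 [(362, np.float64(307.4), np.float64(207.9)), (48, np.float64(318.1), np.float64(187.1))] [0.0272 0.029 ] z 0.11721379278319383
yel [(361, np.float64(307.4), np.float64(207.8)), (47, np.float64(318.1), np.float64(187.1)), (7, np.float64(300.0), np.float64(224.0))] [0.0274 0.0291] z 0.11699764222824649
```

View pics/top3.png

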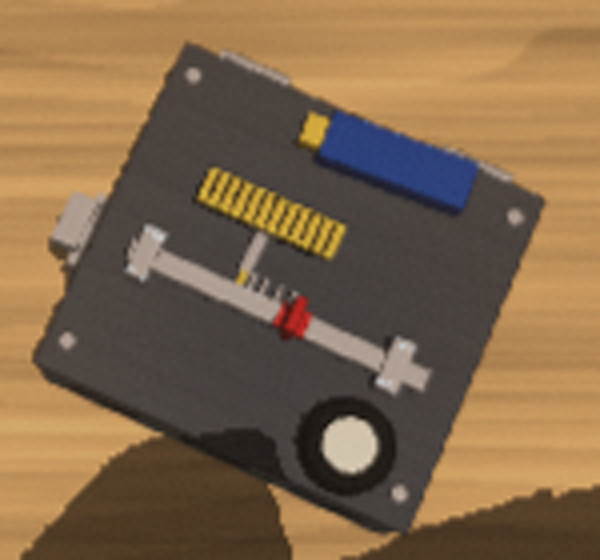

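View pics/top3f.png

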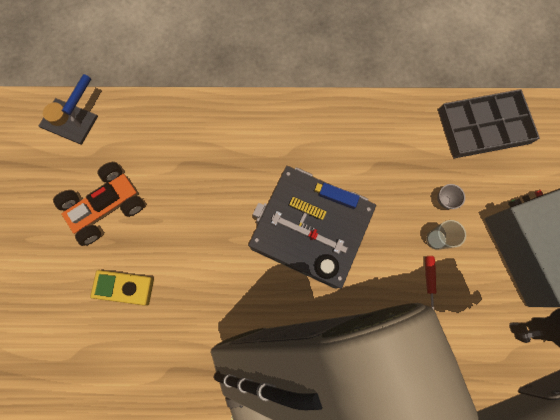

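The bolt has moved 39.4 mm (knob at crop (293,317), bolt end out of the keeper). The catch is back at its raised height (0.117, as before), and everything else is where it was, so I'm handing in.

```bash
python3 -c "
from rig import env
print(env.job_done())"
```

```text
the job is handed in; nothing more can be done
None
```

The battery box is unlocked: the bolt is fully drawn, the catch has sprung back up behind it, the other objects look unmoved, and the job was handed in at about 15 s on the robot's clock.

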